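# Find the service-box cover with the failed catch and push it open

## Robot

A 7-joint arm with a two-finger parallel gripper is mounted at the origin on a cart in front of the work surface, level with it; the furniture and walls round the work are solid. World frame = base frame: x ahead of the robot, y to its left, z up, the work surface at z = 0. Lengths are in m, angles in rad, forces in N, time in s.
With the tool pointing down it reaches from about 0.4 to 0.875 m from the base axis. Payload 19.3 kg.
Tool frame: the origin (TCP) lies at the very end of the fingers, on their centre line; the grasp point (between the pads) lies 19 mm behind it; y points along the fingers, x is the direction in which the jaws open and shut, and the axes are right-handed (so a half turn about y gives the same grasp; the last joint's range is limited). The gripper opens to 85 mm and grips with 20 to 120 N. Pads are 22 mm wide; open, the fingers measure 114 mm over their backs; the gripper's body (76 mm by 85 mm) begins 54 mm behind the grasp point. The pads swing forward as they close: fully open they stand 13 mm farther back than shut.
Start: joints at [-1.388, 0.521, -0.036, 1.599, 0.021, 1.021, -0.113], TCP at [0.156, 0.605, 0.231] pointing down, gripper open.
Joint ranges: [-2.91, 2.91], [-0.3, 2.13], [-1.5, 1.42], [0.17, 2.43], [-1.26, 4.41], [0.16, 1.93], [-2.52, 2.52]. Speed limits (rad/s): [1.89, 1.89, 2.39, 2.39, 3.01, 3.01, 3.01].

## Interface

Orientations are given as [roll, pitch, yaw] about the fixed x, y, z axes, in that order (R = Rz(yaw) Ry(pitch) Rx(roll)).
In Python, from workcell import bot gives the robot as it stands. The module is installed in compiled form; this text tells all that it offers.
- The arm moves only by the shell command python3 -m crank 'ROWS' [FORCE]. ROWS is JSON, a list of rows, each an object of numbers: "hand": the closure, from 0 (fully open) to 1 (shut); "dx", "dy", "dz": the shift along the tool's x, y, z in mm; "yaw": the turn about the tool's y in rad. In form: [{"hand": .., "dx": .., "dy": .., "dz": .., "yaw": ..}, ...]. A call has 1 to 12 rows; each row is the pose to reach, as a shift and turn from the pose commanded when the call began, along the tool's axes at that moment; what a row does not reach only later rows make up. A row lasts 1/12 s, in which the tool goes at most 41.7 mm and 7.16 degrees, less where a joint would pass 70% of its speed; a pose out of reach is approached as far as the arm can. A call with a gripper value outside its range is refused whole. The fingers move at their own pace and stop on an object; FORCE is the grip in N (left out, the last holds). Time passes only in rows, so rows that repeat a pose let the fingers close. It gives the time, the measured TCP pose, the force and the opening at its end, in the units of the state.
- bot.observe(): the state, without advancing time (a new reading comes with each control period).
- bot.grab_frame(name): name is "side" or "top"; returns the picture (480x640x3 uint8, red, green, blue); there is no depth.
- bot.camera_info(name): a dict with "fx", "fy", "cx", "cy" (pixels), "dist" ([k1, k2, p1, p2, k3] as OpenCV has them; the pictures are not rectified), "rvec" (rotation vector, rad) and "tvec" (3), from world to camera coordinates, as OpenCV has them. Camera axes: x right, y down, z forward; pixel columns grow to the right and rows downward; lengths in m; the calibration is good to about 2 mm. A picture is of the moment at which its call begins. camera_info takes no time and is no camera call.
- bot.job_done(): hands the job in, once; it reports no verdict.
The state is a dict: "clock": time; "qpos": joint angles; "qd": joint speeds; "joint_efforts": joint torques, N m; "position": TCP position; "tool_rot": TCP orientation; "force": force on the tool from outside, world axes, zero at the start; "moment": the same for the moment, N m; "grip_width": finger opening in m.
Only numpy, scipy, OpenCV 4.12 (cv2) and the standard library are available. Lean on these libraries where they do the work, as an engineer would, in place of code of your own. Each camera call takes 0.05 s, during which the arm holds its last target.

## Task

One of the four identical tilting covers on the white bench service box is no longer held by its catch, and it has to stand open for the repair. Press the covers gently on their ribbed far edges, in any order, to find the one that rocks, then push that cover fully open, ribbed end down into the box, until it stands upright, and leave it so. Only press and push: pick nothing up, and leave everything else on the bench where it is.

Things in the scene. Friction and masses are not known exactly. Their poses are not given: they have to be found in the camera images.
- service_box: White fixed box, 140 mm deep (x), 444 long (y), 92 high at the grey ends, rims at 90. Origin: centre of underside, on the bench; x away from the robot (yaw varies), y left along the box, z up. Four identical covers in its top are centred at x 0 and y +156, +52, -52, -156 mm (covers 1 to 4), each over a well 106 mm long in x, 94 wide, free for 50 mm below the cover beyond its pivot.
- cover_1_press (a point): Middle of the three dark ribs on top of cover 1 (leftmost), 50 mm beyond its pivot, 16 mm from its far edge, 89.5 mm above the bench when shut; moves with the cover, axes as the box when shut. The cover: aluminium plate 100 mm (x) by 88 (y) by 5, flush in the rims, pivoted on a pin along y, 34 mm from its near edge (box x -16), 87 mm up; fingers can follow it into the well.
- cover_2_press (a point): Middle of the three dark ribs on top of cover 2 (second from left), 50 mm beyond its pivot, 16 mm from its far edge, 89.5 mm above the bench when shut; moves with the cover, axes as the box when shut. The cover: aluminium plate 100 mm (x) by 88 (y) by 5, flush in the rims, pivoted on a pin along y, 34 mm from its near edge (box x -16), 87 mm up; fingers can follow it into the well.
- cover_3_press (a point): Middle of the three dark ribs on top of cover 3 (third from left), 50 mm beyond its pivot, 16 mm from its far edge, 89.5 mm above the bench when shut; moves with the cover, axes as the box when shut. The cover: aluminium plate 100 mm (x) by 88 (y) by 5, flush in the rims, pivoted on a pin along y, 34 mm from its near edge (box x -16), 87 mm up; fingers can follow it into the well.
- cover_4_press (a point): Middle of the three dark ribs on top of cover 4 (rightmost), 50 mm beyond its pivot, 16 mm from its far edge, 89.5 mm above the bench when shut; moves with the cover, axes as the box when shut. The cover: aluminium plate 100 mm (x) by 88 (y) by 5, flush in the rims, pivoted on a pin along y, 34 mm from its near edge (box x -16), 87 mm up; fingers can follow it into the well.
- cover_1 (a joint): Tilt of cover 1, rad: 0 shut, growing as the ribbed far edge sinks and the near edge rises; stop at 1.45 (nearly upright, its near edge then 121 mm above the bench). Never tilts the other way. Held by its catch it gives at most 0.03 (1.5 mm at the ribs); not held, it turns against light friction (1 to 2 N at the ribs, no spring) and stays where left. Any one of the four may be loose.
- cover_2 (a joint): Tilt of cover 2, rad: 0 shut, growing as the ribbed far edge sinks and the near edge rises; stop at 1.45 (nearly upright, its near edge then 121 mm above the bench). Never tilts the other way. Held by its catch it gives at most 0.03 (1.5 mm at the ribs); not held, it turns against light friction (1 to 2 N at the ribs, no spring) and stays where left. Any one of the four may be loose.
- cover_3 (a joint): Tilt of cover 3, rad: 0 shut, growing as the ribbed far edge sinks and the near edge rises; stop at 1.45 (nearly upright, its near edge then 121 mm above the bench). Never tilts the other way. Held by its catch it gives at most 0.03 (1.5 mm at the ribs); not held, it turns against light friction (1 to 2 N at the ribs, no spring) and stays where left. Any one of the four may be loose.
- cover_4 (a joint): Tilt of cover 4, rad: 0 shut, growing as the ribbed far edge sinks and the near edge rises; stop at 1.45 (nearly upright, its near edge then 121 mm above the bench). Never tilts the other way. Held by its catch it gives at most 0.03 (1.5 mm at the ribs); not held, it turns against light friction (1 to 2 N at the ribs, no spring) and stays where left. Any one of the four may be loose.
- crucible: Small white crucible, 43 mm across, 32 mm high, loose, behind the box. Origin at its underside. Leave alone.
- stopper_0: Red-brown rubber stopper, 22 mm across, 24 mm high, loose, behind the box. Origin at its underside. Leave alone.
- stopper_1: Black rubber stopper, 17 mm across, 24 mm high, loose, behind the box. Origin at its underside. Leave alone.
- screwdriver: Screwdriver, 170 mm long, lying in front of the box, roughly along it. Leave alone.
- spare_catch: New steel catch, 78 x 50 x 34 mm, lying in front of the box, kept for the repair. Leave alone.
- tip_box: Pipette tip box, blue with clear lid, 91 x 118 x 72 mm, to the right. Origin at its underside. Leave alone.
- dropper_bottle: Brown dropper bottle, 38 mm across, 108 mm high, at the back. Origin at its underside. Leave alone.

How it is judged:
On the way:
1. the cover that is not held is pressed so that it rocks (value of joint any of cover_1, cover_2, cover_3, cover_4 above 0.1 rad), for 0.1 s.
At the end, for the whole second after the job is handed in: one cover stands open by more than 1.25 rad (72 degrees; its stop is at 83) and the other three are still shut (under 0.08 rad) (((value of joint cover_1 above 1.25 rad and value of joint each of cover_2, cover_3, cover_4 below 0.08 rad) or (value of joint cover_2 above 1.25 rad and value of joint each of cover_1, cover_3, cover_4 below 0.08 rad) or (value of joint cover_3 above 1.25 rad and value of joint each of cover_1, cover_2, cover_4 below 0.08 rad) or (value of joint cover_4 above 1.25 rad and value of joint each of cover_1, cover_2, cover_3 below 0.08 rad))); the robot touches nothing.
It fails at once if a cover or the box is pressed with more than 60 N (contact force between any of the fingers, the arm and service_box above 60 N).
It fails at once if something else on the bench (crucible, stoppers, screwdriver, spare catch, tip box, dropper bottle) is moved or lifted by more than 15 mm (distance of any of crucible, stopper_0, stopper_1, tip_box, screwdriver, spare_catch, dropper_bottle from where it was at the start of the episode above 0.015 m).
It also fails if it takes over 51 s, if anything falls off the work surface, if the arm or the gripper's body presses on something with over 40 N, if the wrist force passes 120 N, or if a joint passes its speed limit or range.

## Working session

There is one attempt and no reset: what is moved stays moved. The work goes in short steps, Python scripts to look and compute and a shell command to move; the robot and the scene stay as the last step left them, time stands still between calls to the robot, and variables do not carry over. Pictures are saved under pics/ and viewed, and the job is handed in when it is done.

```bash
mkdir -p pics; python3 - <<'E'
from workcell import bot
import cv2
print(bot.observe())
for n in("side","top"):
    cv2.imwrite(f"pics/{n}0.png",bot.grab_frame(n)[:,:,::-1]); print(bot.camera_info(n))
E
```

```text
{'clock': 0.0, 'qpos': array([-1.38819356,  0.52202211, -0.03633959,  1.60001375,  0.02121789,
        1.02109637, -0.11279234]), 'qd': array([ 0.00131739, -0.00021606, -0.00020069, -0.0013284 ,  0.00037088,
        0.00189922, -0.00161839]), 'joint_efforts': array([ 1.63746241e-03, -9.27082300e+01,  1.98024295e+00, -3.69943929e+01,
        1.78716896e-02,  8.14045896e-03,  7.54674420e-05]), 'position': array([0.15627259, 0.6047934 , 0.2307185 ]), 'tool_rot': array([-1.57088816e+00,  1.15032309e-03,  1.31801123e+00]), 'force': array([ 0.62482346, -0.27418783, -0.34841025]), 'moment': array([ 0.00123143,  0.05188032, -0.00843277]), 'grip_width': 0.08495243664878901}
{'fx': 571.4283118642496, 'fy': 571.4283118642496, 'cx': 324.00842538575637, 'cy': 243.86236304294178, 'dist': array([0.05944941, 0.        , 0.        , 0.        , 0.        ]), 'rvec': array([ 2.27846657, -0.05457103, -0.00485968]), 'tvec': array([-0.57061907,  0.02474197,  1.32329605])}
{'fx': 438.6903793425027, 'fy': 438.6903793425027, 'cx': 318.86083118401876, 'cy': 239.02515528544447, 'dist': array([-0.05726032,  0.        ,  0.        ,  0.        ,  0.        ]), 'rvec': array([ 2.16177517, -2.16546358,  0.17790554]), 'tvec': array([-0.12225261,  0.59531105,  1.02516266])}
```

View pics/side0.png

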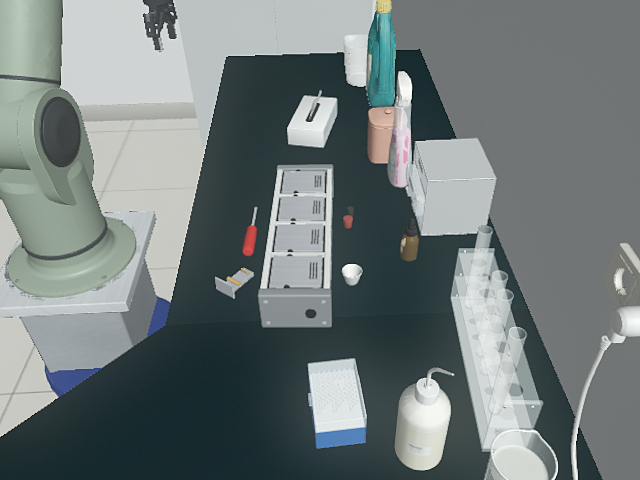

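View pics/top0.png

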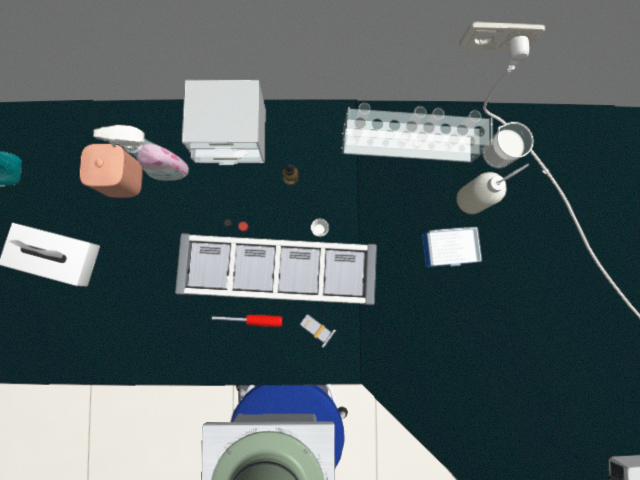

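Side view: the box runs from (305,165) to (296,325) and the arm is clear of it. Top view: box corners are near (181,234), (376,245), (374,304) and (177,293), with ribs near the far edges of the covers. Next I'll measure the box and ribs.

```bash
cat > h.py <<'E'
from workcell import bot
import cv2, numpy as np
def ray(n,uv):
    c=bot.camera_info(n);K=np.array([[c['fx'],0,c['cx']],[0,c['fy'],c['cy']],[0,0,1]])
    p=cv2.undistortPoints(np.array(uv,float).reshape(-1,1,2),K,c['dist']).reshape(-1,2)
    R=cv2.Rodrigues(c['rvec'])[0];o=-R.T@c['tvec']
    return o,np.c_[p,np.ones(len(p))]@R
def plane(n,uv,z):
    o,d=ray(n,uv); return o+d*((z-o[2])/d[:,2])[:,None]
def proj(n,P):
    c=bot.camera_info(n);K=np.array([[c['fx'],0,c['cx']],[0,c['fy'],c['cy']],[0,0,1]])
    return cv2.projectPoints(np.array(P,float).reshape(-1,1,3),c['rvec'],c['tvec'],K,c['dist'])[0].reshape(-1,2)
E
python3 - <<'E'
from h import *
im=cv2.imread('pics/top0.png')
cv2.imwrite('pics/topc.png',cv2.resize(im[222:312,170:385],(774,324),interpolation=cv2.INTER_CUBIC))
im2=cv2.imread('pics/side0.png')
cv2.imwrite('pics/sidec.png',cv2.resize(im2[155:335,240:380],(466,600),interpolation=cv2.INTER_CUBIC))
h=cv2.cvtColor(im,cv2.COLOR_BGR2HSV)
m=((h[...,2]>110)&(h[...,1]<60)).astype(np.uint8); roi=np.zeros_like(m); roi[225:315,165:390]=1
# ends are darker grey: include
m=((h[...,2]>75)&(h[...,1]<60)).astype(np.uint8)*roi
n,l,s,c=cv2.connectedComponentsWithStats(cv2.morphologyEx(m,cv2.MORPH_OPEN,np.ones((3,3))))
k=1+np.argmax(s[1:,4]);print(s[k])
cs,_=cv2.findContours((l==k).astype(np.uint8),0,2)
r=cv2.minAreaRect(max(cs,key=cv2.contourArea));b=cv2.boxPoints(r);print(b)
P=plane('top',b,.09);print(P.round(4));print([np.linalg.norm(P[i]-P[i-1]).round(4) for i in range(4)],P.mean(0))
E
```

```text
[  175   233   202    72 11856]
[[174.69449 293.2215 ]
 [178.24808 232.48793]
 [377.44382 244.143  ]
 [373.89023 304.8766 ]]
[[ 0.4638  0.2074  0.09  ]
 [ 0.6038  0.2046  0.09  ]
 [ 0.5766 -0.2585  0.09  ]
 [ 0.4364 -0.2474  0.09  ]]
[np.float64(0.4557), np.float64(0.1401), np.float64(0.4639), np.float64(0.1406)] [ 0.52013133 -0.02348121  0.09      ]
```

View pics/topc.png

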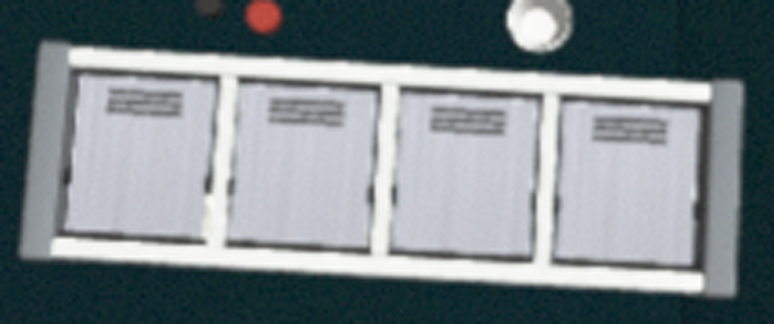

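View pics/sidec.png

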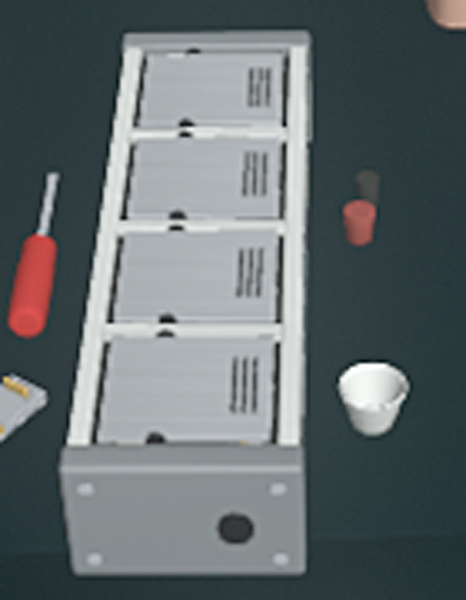

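The crop shows rib groups at about (145,102), (306,112), (468,121) and (630,130) in the top view. I'll cast rays onto z=0.0895 and compare with the side view.

```bash
python3 - <<'E'
from h import *
t=np.array([[145,102],[306,112],[468,121],[630,130]])/3.6+[170,222]-.36
P=plane('top',t,.0895)
s=np.array([[260,87],[255,173],[250,272],[243,385]])/np.array([466/140,600/180])+[240,155]-.35
Q=plane('side',s,.0895)
print(P.round(4));print(Q.round(4))
for A in(P,Q):
    d=A[0]-A[3];print(np.linalg.norm(d)/3,np.arctan2(-d[0],d[1]), A.mean(0))
yaw=[np.arctan2(-(A[0]-A[3])[0],(A[0]-A[3])[1]) for A in(P,Q)]
y=np.mean(yaw);A=(P+Q)/2
c=A.mean(0)[:2]-.034*np.array([np.cos(y),np.sin(y)]);print('box',c,y)
R=np.array([[np.cos(y),-np.sin(y)],[np.sin(y),np.cos(y)]])
W=[[*(c+R@[.034,v]),.0895] for v in(.156,.052,-.052,-.156)];print(np.round(W,4))
print(proj('top',W),t)
# corners check (top crop)
k=np.array([[42,41],[744,81],[735,297],[20,259]])/3.6+[170,222]
K=plane('top',k,.092);print(((K[:,:2]-c)@R).round(4))
E
```

```text
[[ 0.5631  0.1298  0.0895]
 [ 0.5566  0.0265  0.0895]
 [ 0.5508 -0.0774  0.0895]
 [ 0.5449 -0.1815  0.0895]]
[[ 0.5631  0.1311  0.0895]
 [ 0.5566  0.0284  0.0895]
 [ 0.5505 -0.0764  0.0895]
 [ 0.5437 -0.1813  0.0895]]
0.1039522370551384 -0.05836038852018711 [ 0.55383517 -0.02564095  0.0895    ]
0.10433490345700773 -0.06206590867320849 [ 0.55346367 -0.0245745   0.0895    ]
box [ 0.51971104 -0.02306171] -0.060213148596697796
[[ 0.563   0.1306  0.0895]
 [ 0.5568  0.0268  0.0895]
 [ 0.5505 -0.077   0.0895]
 [ 0.5443 -0.1808  0.0895]]
[[209.5771076  249.98508636]
 [254.50569508 252.68334367]
 [299.48522353 255.36320496]
 [344.35107979 258.0151909 ]] [[209.91777778 249.97333333]
 [254.64       252.75111111]
 [299.64       255.25111111]
 [344.64       257.75111111]]
[[ 0.0684  0.2235]
 [ 0.0697 -0.2295]
 [-0.0688 -0.2293]
 [-0.0712  0.224 ]]
```

Both views agree within 2 mm. Rib pitch is 104 mm, the box yaw is −0.060, and the far-left corner and width fit the given sizes. Next I'll move over cover 1 with the jaws shut and their axis along the box.

```bash
python3 -m crank '[{"hand":1,"dx":-30,"dy":0,"dz":-30,"yaw":0},{"hand":1,"dx":-357,"dy":60,"dz":-512,"yaw":-0.193},{"hand":1,"dx":-357,"dy":60,"dz":-512,"yaw":-0.193},{"hand":1,"dx":-357,"dy":60,"dz":-512,"yaw":-0.193},{"hand":1,"dx":-357,"dy":60,"dz":-512,"yaw":-0.193},{"hand":1,"dx":-357,"dy":60,"dz":-512,"yaw":-0.193},{"hand":1,"dx":-357,"dy":60,"dz":-512,"yaw":-0.193},{"hand":1,"dx":-357,"dy":60,"dz":-512,"yaw":-0.193},{"hand":1,"dx":-357,"dy":60,"dz":-512,"yaw":-0.193},{"hand":1,"dx":-357,"dy":60,"dz":-512,"yaw":-0.193},{"hand":1,"dx":-357,"dy":60,"dz":-512,"yaw":-0.193},{"hand":1,"dx":-357,"dy":60,"dz":-512,"yaw":-0.193}]' 40
python3 -c "
from h import *
o=bot.observe();print(o['position'],o['tool_rot'],o['force'],o['qpos'])
cv2.imwrite('pics/top1.png',bot.grab_frame('top')[:,:,::-1])"
```

```text
clock: 1.1
position: [0.4796, 0.2251, 0.1841]
tool_rot: [-1.571, 0.0, 1.511]
force: [-0.2, 0.7, 0.0]
grip_width: -0.0005
[0.47959694 0.22508286 0.18413437] [-1.57065819e+00  1.47282277e-04  1.51113375e+00] [-0.21696941  0.71684137  0.00580407] [-0.56349758  0.43121016  0.01691347  1.89953815 -0.00969174  0.81111961
  0.96967771]
```

View pics/top1.png

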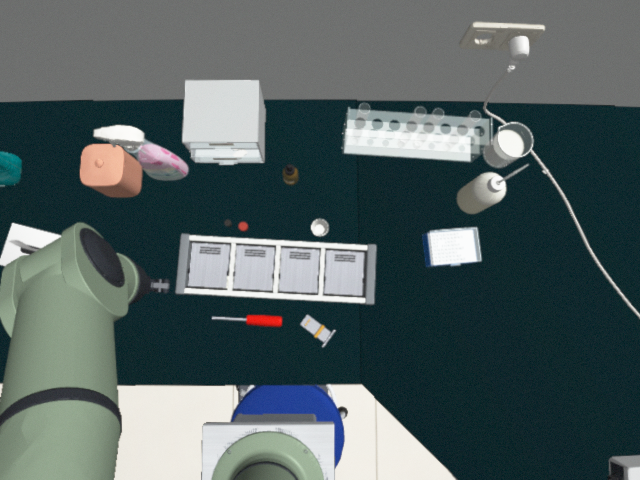

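The arm is closing in from the left, with the gripper at (158,286) and the rest of the bench undisturbed. Next I'll move over rib 1 at z≈0.12.

```bash
python3 -m crank '[{"hand":1,"dx":-35,"dy":14,"dz":-35,"yaw":0},{"hand":1,"dx":-70,"dy":30,"dz":-70,"yaw":0},{"hand":1,"dx":-89,"dy":50,"dz":-89,"yaw":0},{"hand":1,"dx":-89,"dy":60,"dz":-89,"yaw":0},{"hand":1,"dx":-89,"dy":60,"dz":-89,"yaw":0},{"hand":1,"dx":-89,"dy":60,"dz":-89,"yaw":0}]' 
python3 -c "
from h import *
o=bot.observe();print(o['position'],o['tool_rot'],o['force'])
t=bot.grab_frame('top')[:,:,::-1];s=bot.grab_frame('side')[:,:,::-1]
cv2.imwrite('pics/s2.png',np.hstack([cv2.resize(t[200:320,150:310],(400,300)),cv2.resize(s[100:220,220:380],(400,300))]))"
```

```text
clock: 1.65
position: [0.5617, 0.1323, 0.1235]
tool_rot: [-1.569, 0.001, 1.51]
force: [0.2, 0.0, 0.7]
grip_width: 0.0
[0.56168255 0.13232644 0.12351064] [-1.56876281e+00  6.23382268e-04  1.50979249e+00] [0.17406585 0.01429805 0.66018395]
```

View pics/s2.png

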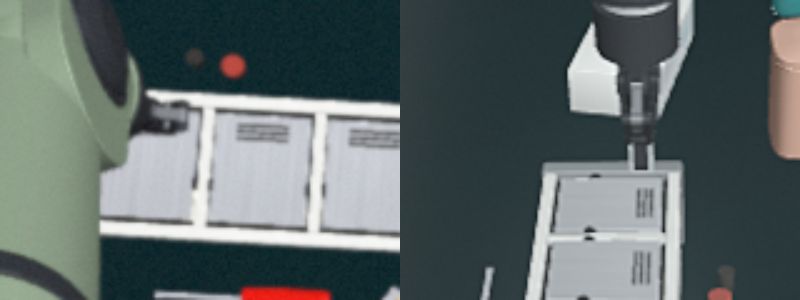

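The fingertip is above the ribs of cover 1. Next I'll press slowly: 31 mm to just above contact, then about 5 mm past it in small steps.

```bash
python3 -m crank '[{"hand":1,"dx":-1,"dy":12,"dz":-1,"yaw":0},{"hand":1,"dx":-1,"dy":24,"dz":-1,"yaw":0},{"hand":1,"dx":-1,"dy":31,"dz":-1,"yaw":0},{"hand":1,"dx":-1,"dy":32,"dz":-1,"yaw":0},{"hand":1,"dx":-1,"dy":33,"dz":-1,"yaw":0},{"hand":1,"dx":-1,"dy":34,"dz":-1,"yaw":0},{"hand":1,"dx":-1,"dy":35,"dz":-1,"yaw":0},{"hand":1,"dx":-1,"dy":36,"dz":-1,"yaw":0},{"hand":1,"dx":-1,"dy":37,"dz":-1,"yaw":0}]'
```

```text
clock: 2.5
position: [0.5635, 0.1319, 0.0886]
tool_rot: [-1.572, -0.0, 1.511]
force: [-11.5, -2.4, 40.0]
grip_width: -0.0001
```

Cover 1 gives 40 N within about 1 mm, so its catch is holding it. I'll press the others more gently. Now up and across to cover 2.

```bash
python3 -m crank '[{"hand":1,"dx":0,"dy":-15,"dz":0,"yaw":0},{"hand":1,"dx":0,"dy":-30,"dz":0,"yaw":0},{"hand":1,"dx":-38,"dy":-30,"dz":0,"yaw":0},{"hand":1,"dx":-76,"dy":-30,"dz":0,"yaw":0},{"hand":1,"dx":-104,"dy":-30,"dz":0,"yaw":0},{"hand":1,"dx":-104,"dy":-30,"dz":0,"yaw":0},{"hand":1,"dx":-104,"dy":-15,"dz":0,"yaw":0},{"hand":1,"dx":-104,"dy":-8,"dz":0,"yaw":0},{"hand":1,"dx":-104,"dy":-6,"dz":0,"yaw":0},{"hand":1,"dx":-104,"dy":-5,"dz":0,"yaw":0},{"hand":1,"dx":-104,"dy":-4,"dz":0,"yaw":0},{"hand":1,"dx":-104,"dy":-3,"dz":0,"yaw":0}]'
```

```text
clock: 3.5
position: [0.5572, 0.0283, 0.0907]
tool_rot: [-1.571, -0.0, 1.511]
force: [0.2, -0.1, 0.6]
grip_width: 0.0001
```

```bash
python3 -m crank '[{"hand":1,"dx":0,"dy":1,"dz":0,"yaw":0},{"hand":1,"dx":0,"dy":2,"dz":0,"yaw":0},{"hand":1,"dx":0,"dy":2.5,"dz":0,"yaw":0},{"hand":1,"dx":0,"dy":2.5,"dz":0,"yaw":0}]'
```

```text
clock: 3.83
position: [0.5572, 0.0281, 0.0888]
tool_rot: [-1.572, -0.0, 1.511]
force: [-3.9, 0.7, 14.7]
grip_width: 0.0002
```

Cover 2 also resists with 14.7 N, so it's held. On to cover 3.

```bash
python3 -m crank '[{"hand":1,"dx":0,"dy":-15,"dz":0,"yaw":0},{"hand":1,"dx":0,"dy":-28,"dz":0,"yaw":0},{"hand":1,"dx":-38,"dy":-28,"dz":0,"yaw":0},{"hand":1,"dx":-76,"dy":-28,"dz":0,"yaw":0},{"hand":1,"dx":-104,"dy":-28,"dz":0,"yaw":0},{"hand":1,"dx":-104,"dy":-28,"dz":0,"yaw":0},{"hand":1,"dx":-104,"dy":-12,"dz":0,"yaw":0},{"hand":1,"dx":-104,"dy":-5,"dz":0,"yaw":0},{"hand":1,"dx":-104,"dy":-2,"dz":0,"yaw":0},{"hand":1,"dx":-104,"dy":-1,"dz":0,"yaw":0},{"hand":1,"dx":-104,"dy":0,"dz":0,"yaw":0},{"hand":1,"dx":-104,"dy":0,"dz":0,"yaw":0}]'
```

```text
clock: 4.83
position: [0.5508, -0.0756, 0.0881]
tool_rot: [-1.571, -0.0, 1.511]
force: [0.2, -0.8, -0.4]
grip_width: 0.0006
```

At z=0.0881 there is no real resistance, so cover 3 is probably loose. I'll press 8 mm further, watching the force, then look.

```bash
python3 -m crank '[{"hand":1,"dx":0,"dy":1.5,"dz":0,"yaw":0},{"hand":1,"dx":0,"dy":3,"dz":0,"yaw":0},{"hand":1,"dx":0,"dy":5,"dz":0,"yaw":0},{"hand":1,"dx":0,"dy":8,"dz":0,"yaw":0},{"hand":1,"dx":0,"dy":8,"dz":0,"yaw":0}]'
python3 -c "
from h import *
t=bot.grab_frame('top')[:,:,::-1];s=bot.grab_frame('side')[:,:,::-1]
cv2.imwrite('pics/s3.png',np.hstack([cv2.resize(t[210:315,180:380],(400,210)),cv2.resize(s[155:335,240:380],(270,210))]))"
```

```text
clock: 5.25
position: [0.5506, -0.0759, 0.0794]
tool_rot: [-1.57, 0.0, 1.511]
force: [-0.2, 0.3, -0.6]
grip_width: -0.0001
```

View pics/s3.png

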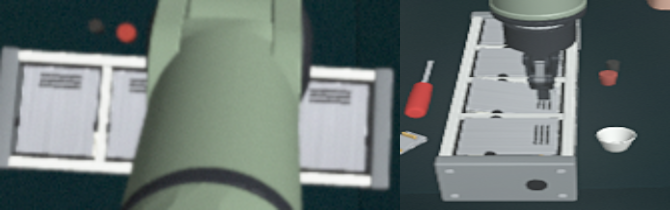

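Cover 3 has sunk under the finger; the tip is 10 mm below the shut rib level. Next I'll go deeper to z≈0.058, then pull toward the robot (tool +z).

```bash
python3 -m crank '[{"hand":1,"dx":0,"dy":5,"dz":0,"yaw":0},{"hand":1,"dx":0,"dy":10,"dz":0,"yaw":0},{"hand":1,"dx":0,"dy":16,"dz":0,"yaw":0},{"hand":1,"dx":0,"dy":21,"dz":0,"yaw":0},{"hand":1,"dx":0,"dy":22,"dz":4,"yaw":0},{"hand":1,"dx":0,"dy":22,"dz":8,"yaw":0},{"hand":1,"dx":0,"dy":22,"dz":12,"yaw":0},{"hand":1,"dx":0,"dy":22,"dz":16,"yaw":0},{"hand":1,"dx":0,"dy":22,"dz":18,"yaw":0},{"hand":1,"dx":0,"dy":22,"dz":20,"yaw":0}]'
```

```text
clock: 6.18
position: [0.5307, -0.0747, 0.0582]
tool_rot: [-1.571, 0.0, 1.511]
force: [2.6, -0.2, -1.0]
grip_width: 0.0
```

```bash
python3 -m crank '[{"hand":1,"dx":0,"dy":0,"dz":2,"yaw":0},{"hand":1,"dx":0,"dy":0,"dz":4,"yaw":0},{"hand":1,"dx":0,"dy":0,"dz":6,"yaw":0},{"hand":1,"dx":0,"dy":0,"dz":8,"yaw":0},{"hand":1,"dx":0,"dy":0,"dz":8,"yaw":0}]'
python3 -c "
from h import *
s=bot.grab_frame('side')[:,:,::-1]
cv2.imwrite('pics/s4.png',cv2.resize(s[155:335,240:380],(560,600)))"
```

```text
clock: 6.6
position: [0.5223, -0.0742, 0.0579]
tool_rot: [-1.57, 0.0, 1.511]
force: [1.3, 0.2, -0.6]
grip_width: 0.0002
```

View pics/s4.png

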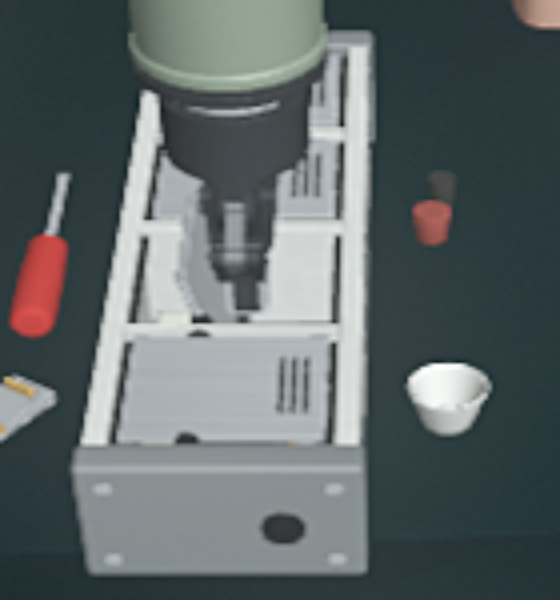

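Cover 3 stands steeply at (190–230, 210–320) with the well open behind it. I'll go on in small steps until the stop pushes back.

```bash
python3 -m crank '[{"hand":1,"dx":0,"dy":0,"dz":2,"yaw":0},{"hand":1,"dx":0,"dy":0,"dz":3.5,"yaw":0},{"hand":1,"dx":0,"dy":0,"dz":5,"yaw":0},{"hand":1,"dx":0,"dy":0,"dz":5,"yaw":0}]'
```

```text
clock: 6.98
position: [0.518, -0.0739, 0.058]
tool_rot: [-1.572, 0.0, 1.511]
force: [4.6, 0.8, -2.8]
grip_width: -0.0001
```

```bash
python3 -m crank '[{"hand":1,"dx":0,"dy":0,"dz":1,"yaw":0},{"hand":1,"dx":0,"dy":0,"dz":2,"yaw":0},{"hand":1,"dx":0,"dy":0,"dz":2,"yaw":0}]'
```

```text
clock: 7.23
position: [0.5177, -0.0739, 0.0583]
tool_rot: [-1.575, -0.0, 1.511]
force: [13.8, -0.9, -7.3]
grip_width: 0.0
```

The force rises to 14 N with no further motion, at the predicted place for the stop (tip at box x≈1 mm). Next I'll back away from the plate, lift straight up, and clear the view.

```bash
python3 -m crank '[{"hand":1,"dx":0,"dy":0,"dz":-8,"yaw":0},{"hand":1,"dx":0,"dy":0,"dz":-18,"yaw":0},{"hand":1,"dx":0,"dy":-30,"dz":-18,"yaw":0},{"hand":1,"dx":0,"dy":-65,"dz":-18,"yaw":0},{"hand":1,"dx":0,"dy":-100,"dz":-18,"yaw":0},{"hand":1,"dx":0,"dy":-130,"dz":-18,"yaw":0},{"hand":1,"dx":40,"dy":-130,"dz":-18,"yaw":0},{"hand":1,"dx":80,"dy":-130,"dz":-18,"yaw":0},{"hand":1,"dx":120,"dy":-130,"dz":-18,"yaw":0},{"hand":1,"dx":160,"dy":-130,"dz":-18,"yaw":0},{"hand":1,"dx":200,"dy":-130,"dz":-18,"yaw":0},{"hand":1,"dx":240,"dy":-130,"dz":-18,"yaw":0}]'
python3 -m crank '[{"hand":1,"dx":40},{"hand":1,"dx":60},{"hand":1,"dx":60},{"hand":1,"dx":60}]' || true
python3 -c "
from h import *
t=bot.grab_frame('top')[:,:,::-1];s=bot.grab_frame('side')[:,:,::-1]
cv2.imwrite('pics/s5.png',np.hstack([cv2.resize(t[210:315,180:380],(400,210)),cv2.resize(s[155:335,240:380],(270,210))]))
cv2.imwrite('pics/s6.png',cv2.resize(s[155:335,240:380],(466,600)));cv2.imwrite('pics/t6.png',t)"
```

```text
clock: 8.23
position: [0.5475, 0.1665, 0.1879]
tool_rot: [-1.57, 0.001, 1.511]
force: [1.0, -0.5, 0.0]
grip_width: -0.0001$[0]: bad value
```

View pics/s6.png

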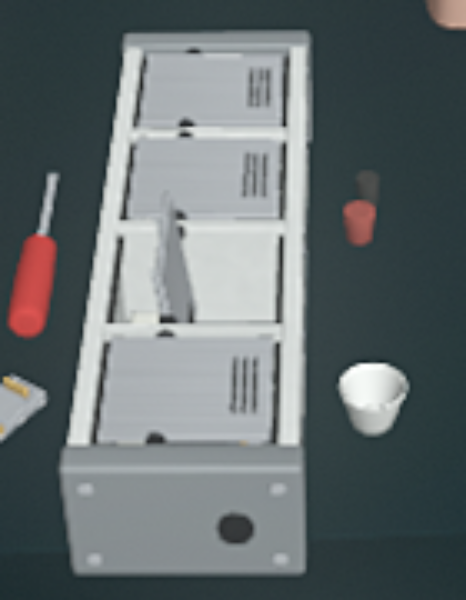

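View pics/t6.png

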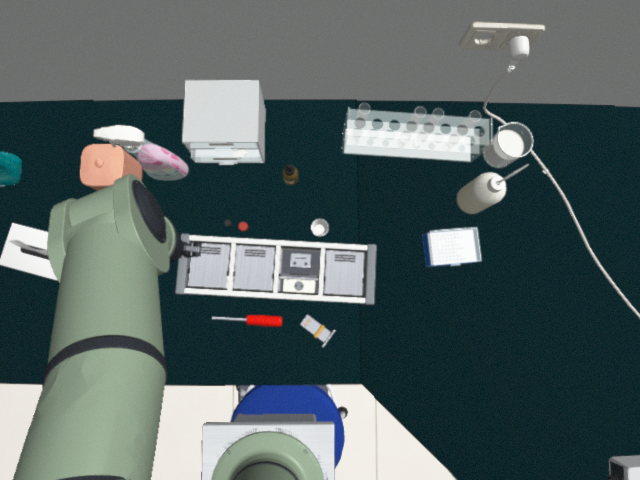

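Cover 3 stands upright with its top edge at about (160–168, 192–285) in the side crop. The others are shut, the arm is clear, and nothing else has moved. As a check, I'll compare that edge with the projected position for each tilt.

```bash
python3 - <<'E'
from h import *
c=np.array([.5197,-.0231]);y=-.0602
R=np.array([[np.cos(y),-np.sin(y)],[np.sin(y),np.cos(y)]])
im=cv2.imread('pics/s6.png')
def crop(p): return (p-[240,155])*[466/140,600/180]
for th in(1.1,1.25,1.45):
    W=[]
    for v in(-.008,-.096): W.append([*(c+R@[-.016-.034*np.cos(th),v]),.087+.034*np.sin(th)])
    print(th,crop(proj('side',W)).round(0).tolist(), proj('top',W).round(1).tolist())
a=cv2.imread('pics/side0.png');print('state',bot.observe()['force'],bot.observe()['position'])
t=cv2.imread('pics/t6.png')
cv2.imwrite('pics/s7.png',np.hstack([cv2.resize(im[170:350,90:300],(420,360)),cv2.resize(t[235:305,275:325],(257,360),interpolation=cv2.INTER_CUBIC)]))
E
```

```text
1.1 [[149.0, 195.0], [138.0, 283.0]] [[277.7, 282.1], [317.2, 284.5]]
1.25 [[156.0, 193.0], [146.0, 280.0]] [[277.8, 280.0], [317.3, 282.3]]
1.45 [[166.0, 191.0], [156.0, 279.0]] [[278.0, 277.0], [317.5, 279.3]]
state [-0.5290219  -1.27129122  0.12927653] [0.54694012 0.17188381 0.18751464]
```

View pics/s7.png

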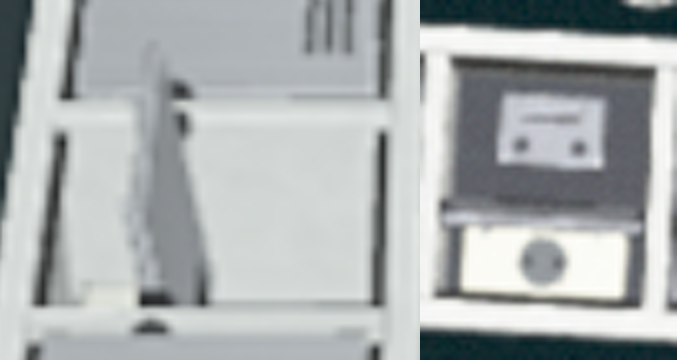

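The top edge lies at row 277–278 in the top view and its far corner at about (167,192) in the side crop. Both match a tilt near 1.45 rad; 1.25 rad would put them at row 280–282 and (156,193). Handing in.

```bash
python3 -c "
from workcell import bot
print(bot.job_done())"
```

```text
the job is handed in; nothing more can be done
None
```

Cover 3 (third from left) was the loose one. I pushed it fully open to its stop, where it stands upright, and handed the job in at about 8.5 s of the 51 s allowed.

- **Finding it:** I pressed covers 1, 2 and 3 on their ribs. Covers 1 and 2 resisted firmly within about 1 mm, and cover 3 sank with almost no force. I did not press cover 4.
- **Forces:** The highest reading was 40 N, when I pressed cover 1 harder than intended; the limit is 60 N. That is the reading at the end of that move, so a brief higher peak would not show. Cover 2 read about 15 N, and cover 3 about 14 N at its stop.
- **Last checks:** After I withdrew the arm, the top edge of cover 3 matched a tilt of about 1.45 rad in both views. By eye in the pictures, the other three covers were shut and everything else on the bench was where it started. The gripper was in free air at z = 0.19 m, and the force reading was about 1 N, the usual noise.
- **Disagreements:** One extra move to take the arm further away was refused because I left values out of its rows. It was not needed. The box's right end measured about 7 mm beyond its given length in the top view, but the rib spacing (104 mm) agreed in both views, so I worked from the ribs.

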